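Finish the pinwheel layer and lock the pallet fence one hole in

TASK

Finish the layer on the packing pallet: set the two bit boxes that stand on the bench flat into the two empty outlined places, so that the four boxes form the pinwheel, and let go of them. Then pull up the knob of the fence's lock plunger, slide the fence to the next hole towards the boxes, let the pin go fully home there, and finish while still gripping the knob to hold the pin engaged. Keep all four boxes in their outlines and do not disturb the other things on the bench.

Things in the scene. Friction and masses are not known exactly. Their poses are not given: they have to be found in the camera images.
- jig: fixed packing station. Origin: bench height, under the middle of the 180 x 180 mm pallet slab (top 25 mm above the bench, pale outlines of the pinwheel layer). An aluminium rail (38 mm wide, top 45 mm up) runs from the slab's edge along -y (-92 to -268 mm, x = 0) with 13 mm square holes in its top at y = -119, -159, -199, -239 mm. z up
- place_a (a point): centre, on the slab's top, of an empty outlined place (50, 30 mm from the slab's middle in the jig's frame); axes as the jig's; a box lies here with its length along y, 3 mm from its neighbours when centred
- place_b (a point): centre, on the slab's top, of the other empty outlined place (-50, -30 mm); axes as the jig's; a box lies here with its length along y
- place_c (a point): centre of the outlined place (-30, 50 mm) where box3 already lies, its length along the jig's x
- place_d (a point): centre of the outlined place (30, -50 mm) where box4 already lies, its length along the jig's x
- box1_mid (a point): wooden bit box 94 x 54 x 40 mm, an upright grip board (50 long, 16 thick, 36 mm tall) on the middle of its lid; 0.2 to 0.4 kg. This point: middle of the box proper, 20 mm above its underside; the grip board reaches from 20 to 56 mm above this point. x: along the box and the grip board (pinched across y); z up. It stands on the bench, to be packed
- box2_mid (a point): wooden bit box 94 x 54 x 40 mm, an upright grip board (50 long, 16 thick, 36 mm tall) on the middle of its lid; 0.2 to 0.4 kg. This point: middle of the box proper, 20 mm above its underside; the grip board reaches from 20 to 56 mm above this point. x: along the box and the grip board (pinched across y); z up. It stands on the bench, to be packed; the same as box1, and either may go to either place
- box3_mid (a point): wooden bit box 94 x 54 x 40 mm, an upright grip board (50 long, 16 thick, 36 mm tall) on the middle of its lid; 0.2 to 0.4 kg. This point: middle of the box proper, 20 mm above its underside; the grip board reaches from 20 to 56 mm above this point. x: along the box and the grip board (pinched across y); z up. Already packed, loose on the slab
- box4_mid (a point): wooden bit box 94 x 54 x 40 mm, an upright grip board (50 long, 16 thick, 36 mm tall) on the middle of its lid; 0.2 to 0.4 kg. This point: middle of the box proper, 20 mm above its underside; the grip board reaches from 20 to 56 mm above this point. x: along the box and the grip board (pinched across y); z up. Already packed, loose on the slab
- fence (a joint): slide of the fence section (saddle on the rail with a 150 mm wide upright board, top 74 mm above the bench) along the jig's +y, m: 0 at the start, locked in the hole at y = -159 mm; 0.040 at the next hole towards the slab; travel -0.085 to 0.050; friction 2.5 N
- plunger (a joint): how far the spring plunger is pulled up, m: 0 pin fully in a hole, 0.014 pin tip level with the rail's top (pull to about 0.022 to slide freely), 0.030 its stop. The spring seats it: 4 N at 0, 10 N at 0.022. Pin 10 mm thick, round end, 1.5 mm play either way in a hole; between holes it rests on the rail at 0.014
- fence_face (a point): middle of the face of the fence board that looks at the boxes, 51 mm above the bench and 35 mm from the plunger's axis along the jig's +y; axes as the jig's
- knob: black round knob on top of the lock plunger, which stands upright in the fence section and travels with it: 25 mm thick (31 mm at its top rim), 34 mm tall. Origin: the knob's middle, 114 mm above the bench when the pin is home; the plunger's steel housing below it ends 76 mm above the bench
- glue: white glue bottle, 56 mm across, 150 mm tall; a bystander, to be left alone. Origin: centre of its underside
- mallet: wooden mallet lying down, 260 mm long; a bystander, to be left alone. Origin: on it
- sanding_block: cork sanding block 90 x 50 x 30 mm; a bystander, to be left alone. Origin: centre of its underside
- tape: tape measure 65 x 34 x 58 mm; a bystander, to be left alone. Origin: centre of its underside
- driver: screwdriver lying down, 200 mm long; a bystander, to be left alone. Origin: at its middle
- tin: plain steel can, 72 mm across, 90 mm tall; a bystander, to be left alone. Origin: centre of its underside
- offcut: dark wood offcut 110 x 45 x 22 mm; a bystander, to be left alone. Origin: centre of its underside
There are look-alikes about, which are no part of the job. Leave any yellow look-alike of the part that bears box2_mid alone. What is shaped like the part that bears box1_mid but orange is not meant.

How it is judged (in metres and radians):
On the way, in this order (a step that is already met when the one before it is completed fails the run):
1. both boxes set in the empty places and let go, fence still at its first hole (((horizontal distance between box1_mid and place_a below 0.012 m and angle between the x axis of box1_mid and the y axis of place_a, either way round below 0.15 rad and z of box1_mid in the frame of place_a between 0.015 and 0.024 m and angle between each of box1_mid, box2_mid's own z axis and vertical below 0.06 rad and horizontal distance between box2_mid and place_b below 0.012 m and angle between the x axis of box2_mid and the y axis of place_b, either way round below 0.15 rad and z of box2_mid in the frame of place_b between 0.015 and 0.024 m) or (horizontal distance between box1_mid and place_b below 0.012 m and angle between the x axis of box1_mid and the y axis of place_b, either way round below 0.15 rad and z of box1_mid in the frame of place_b between 0.015 and 0.024 m and angle between each of box1_mid, box2_mid's own z axis and vertical below 0.06 rad and horizontal distance between box2_mid and place_a below 0.012 m and angle between the x axis of box2_mid and the y axis of place_a, either way round below 0.15 rad and z of box2_mid in the frame of place_a between 0.015 and 0.024 m)) and horizontal distance between box3_mid and place_c below 0.012 m and angle between the x axis of box3_mid and the x axis of place_c, either way round below 0.15 rad and z of box3_mid in the frame of place_c between 0.015 and 0.024 m and angle between each of box3_mid, box4_mid's own z axis and vertical below 0.06 rad and horizontal distance between box4_mid and place_d below 0.012 m and angle between the x axis of box4_mid and the x axis of place_d, either way round below 0.15 rad and z of box4_mid in the frame of place_d between 0.015 and 0.024 m and contact force between the fingers and box1 below 0.5 N and contact force between the fingers and box2 below 0.5 N and value of joint fence between -0.005 and 0.005 m and value of joint plunger below 0.005 m), for 0.2 s.
2. the plunger is pulled out of the first hole (value of joint plunger above 0.012 m and value of joint fence between -0.012 and 0.012 m).
At the end, for the whole second after the job is handed in: Four boxes flat in their outlines (centres within 12 mm, turned under 0.15 rad, on the slab), boxes 1 and 2 let go; fence at the next hole (slide 0.036 to 0.044 m), pin home (plunger under 3 mm), the knob still and between the fingers (grasp point within 30 mm of its middle, over 2 N) (((horizontal distance between box1_mid and place_a below 0.012 m and angle between the x axis of box1_mid and the y axis of place_a, either way round below 0.15 rad and z of box1_mid in the frame of place_a between 0.015 and 0.024 m and angle between each of box1_mid, box2_mid's own z axis and vertical below 0.06 rad and horizontal distance between box2_mid and place_b below 0.012 m and angle between the x axis of box2_mid and the y axis of place_b, either way round below 0.15 rad and z of box2_mid in the frame of place_b between 0.015 and 0.024 m) or (horizontal distance between box1_mid and place_b below 0.012 m and angle between the x axis of box1_mid and the y axis of place_b, either way round below 0.15 rad and z of box1_mid in the frame of place_b between 0.015 and 0.024 m and angle between each of box1_mid, box2_mid's own z axis and vertical below 0.06 rad and horizontal distance between box2_mid and place_a below 0.012 m and angle between the x axis of box2_mid and the y axis of place_a, either way round below 0.15 rad and z of box2_mid in the frame of place_a between 0.015 and 0.024 m)) and horizontal distance between box3_mid and place_c below 0.012 m and angle between the x axis of box3_mid and the x axis of place_c, either way round below 0.15 rad and z of box3_mid in the frame of place_c between 0.015 and 0.024 m and angle between each of box3_mid, box4_mid's own z axis and vertical below 0.06 rad and horizontal distance between box4_mid and place_d below 0.012 m and angle between the x axis of box4_mid and the x axis of place_d, either way round below 0.15 rad and z of box4_mid in the frame of place_d between 0.015 and 0.024 m and contact force between the fingers and box1 below 0.5 N and contact force between the fingers and box2 below 0.5 N and value of joint fence between 0.036 and 0.044 m and value of joint plunger below 0.003 m and contact force between the fingers and knob above 2 N and linear speed of knob below 0.01 m/s and distance between the grasp point and knob below 0.03 m); the arm keeps its last pose, push and grip.
It fails at once if a bystander is shifted by more than 30 mm (distance of any of glue, mallet, sanding_block, tape, driver, tin, offcut from where it was at the start of the episode above 0.03 m).
It also fails if it takes over 64 s, if anything falls off the work surface, if the arm or the gripper's body presses on something with over 40 N, if the wrist force passes 120 N, or if a joint passes its speed limit or range.

ROBOT

A 6-joint arm with a two-finger parallel gripper is mounted at the origin on the work surface. World frame = base frame: x ahead of the robot, y to its left, z up, the work surface at z = 0. Lengths are in mm, angles in rad, forces in N, time in s.
With the tool pointing down it reaches from about 300 to 775 mm from the base axis. Payload 14.6 kg.
Tool frame: the origin (TCP) lies at the very end of the fingers, on their centre line; the grasp point (between the pads) lies 19 mm behind it; z points along the fingers, y is the line along which they close (so a half turn about z gives the same grasp; the last joint's range is limited). The gripper opens to 94 mm and grips with 3 to 60 N. Pads are 16 mm wide; open, the fingers measure 119 mm over their backs; the gripper's body (75 mm by 177 mm) begins 78 mm behind the grasp point.
Start: joints at [1.163, 0.3, 1.521, -0, 1.321, -0.067], TCP at [183.83, 518.359, 205.446] pointing down, gripper open.
Joint ranges: [-3.03, 3.03], [-0.79, 2.21], [0.23, 2.52], [-1.04, 4.18], [0, 3.07], [-2.55, 2.55]. Speed limits (rad/s): [2.22, 2.22, 2.57, 3.14, 3.14, 3.14].

INTERFACE

Orientations are given as [roll, pitch, yaw] about the fixed x, y, z axes, in that order (R = Rz(yaw) Ry(pitch) Rx(roll)).
In Python, from cell import manip, eyes, ticket gives the robot as it stands. The module is installed in compiled form; this text tells all that it offers.
- The arm moves only by the tool arm_command, never from a script. Its argument "plan" is a list of rows, each a list of 5 numbers: the opening, from -1 (shut) to 1 (fully open), then the shift along the tool's x, y, z in m, then the turn about the tool's z in rad. In form: [[jaw, dx, dy, dz, roll], ...]. A call has 1 to 20 rows; each row shifts and turns the commanded pose from where the row before left it, along the tool's axes as they then stand; what a row does not reach is not made up. A row lasts 1/8 s, in which the tool goes at most 62.5 mm and 10.7 degrees, less where a joint would pass 70% of its speed; a pose out of reach is approached as far as the arm can. A call is refused whole if a number of a shift passes 0.0625 or a number of a turn 0.188, either way. A call with a gripper value outside its range is refused whole. The fingers move at their own pace and stop on an object; "newtons" is the grip in N (left out, the last holds). Time passes only in rows, so rows that do not move let the fingers close. It gives the time, the measured TCP pose, the force, the opening and the grip force at its end, in the units of the state.
- manip.read_state(): the state, without advancing time (a new reading comes with each control period).
- eyes.camera(name): name is "scene" or "top" or "wrist"; returns a dict with "img" (400x640x3 uint8, blue, green, red), "z_map" (400x640 float32, mm along the optical axis (not along the pixel's ray), 0 where there is no reading), "fx", "fy", "cx", "cy" (pixels), "eye" and "orientation" of the camera in the world. Camera axes: x right, y down, z forward; pixel columns grow to the right and rows downward; lengths in mm; the calibration is good to about 2 mm. A picture is of the moment at which its call begins.
- ticket.sign_off(): hands the job in; it is judged then, once.
The state is a dict: "clock": time; "joints": joint angles; "qd": joint speeds; "effort": joint torques, N m; "eef_pos": TCP position; "eef_rot": TCP orientation; "wrist_force": force on the tool from outside, world axes, zero at the start; "moment": the same for the moment, N m; "finger_gap": finger opening in mm; "finger_force": force on a finger pad.
Only numpy, scipy, OpenCV 4.12 (cv2) and the standard library are available. Lean on these libraries where they do the work, as an engineer would, in place of code of your own. Each camera call takes 0.05 s, during which the arm holds its last target. There are 200 camera calls.

## Working session

There is one attempt and no reset: what is moved stays moved. The work goes in short steps, Python scripts to look and compute and a tool call to move; the robot and the scene stay as the last step left them, time stands still between calls to the robot, and variables do not carry over. Pictures are saved under pics/ and viewed, at most 10 in all, crops included, and the job is handed in when it is done.

Besides the shell and the picture viewer there is one more tool, called after "Emit:" as name([rows], argument=value, ...), one row to a line, values as JSON. arm_command: Moves the arm, as the interface text tells. Its arguments: {"type":"object","properties":{"plan":{"type":"array"},"newtons":{"type":"number"}},"required":["plan"]}

```bash
mkdir -p pics
cat > h.py <<'E'
import numpy as np, cv2
from scipy.spatial.transform import Rotation as R
from cell import manip, eyes, ticket
def cam(n):
    c=eyes.camera(n); o=np.array(c["orientation"],float)
    c["R"]=R.from_euler("xyz",o).as_matrix() if o.shape==(3,) else (o if o.shape==(3,3) else R.from_quat(o).as_matrix())
    return c
def ray(c,u,v): 
    return c["R"]@np.array([(u-c["cx"])/c["fx"],(v-c["cy"])/c["fy"],1.])
def onz(c,u,v,z):
    d=ray(c,u,v); e=np.array(c["eye"]); return e+d*(z-e[2])/d[2]
def cloud(c):
    v,u=np.mgrid[:400,:640]; Z=c["z_map"]
    P=np.stack([(u-c["cx"])/c["fx"]*Z,(v-c["cy"])/c["fy"]*Z,Z],-1)
    P=P@c["R"].T+np.array(c["eye"]); P[Z==0]=np.nan; return P
E
python3 - <<'E'
from h import *
print(manip.read_state())
for n in("top","scene"):
    c=cam(n); print(n,c["eye"],c["orientation"],c["fx"],c["cx"],c["cy"]); cv2.imwrite(f"pics/{n}0.png",c["img"])
    np.save(f"{n}0.npy",cloud(c))
E
```

```text
{'clock': 0.0, 'joints': array([ 1.16340993e+00,  3.00485517e-01,  1.52159994e+00,  7.07337063e-06,
        1.32067626e+00, -6.66071570e-02]), 'qd': array([ 6.07383508e-05,  1.02660782e-03, -2.56270917e-04,  5.02905520e-04,
       -8.52582363e-06,  1.68987114e-03]), 'effort': array([ 2.94448755e-04, -5.31809700e+01, -3.52731299e+01,  7.07899220e-02,
        2.45124620e-02, -6.45804903e-05]), 'eef_pos': array([183.72146306, 518.1266334 , 204.87043829]), 'eef_rot': array([-3.14042664e+00, -8.46465030e-05,  2.80081161e+00]), 'wrist_force': array([-1.30987784, -0.59727395, -0.2019513 ]), 'moment': array([-0.05517105, -0.03642406,  0.0489503 ]), 'finger_force': 0.0, 'finger_gap': 93.8238928431008}
top [358.67754801  24.00760547 988.62365882] [-2.94147462 -0.01129915 -1.57024913] 382.7768383016699 323.69184687063137 205.06325901241627
scene [ 885.0831013  -520.05374212 1056.5442735 ] [-2.54558928  0.01354931  0.58434345] 425.025134335294 324.55761792597474 203.83504396342647
```

View pics/top0.png

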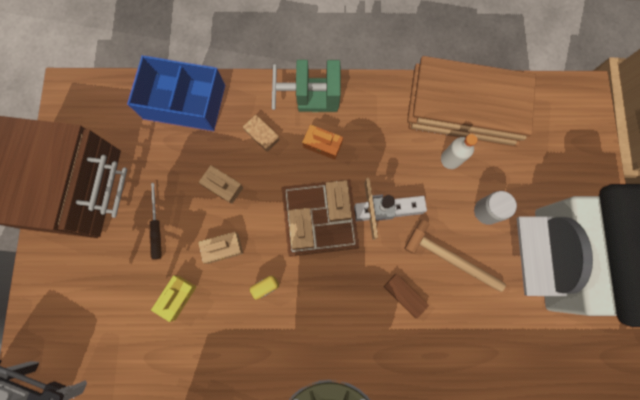

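View pics/scene0.png

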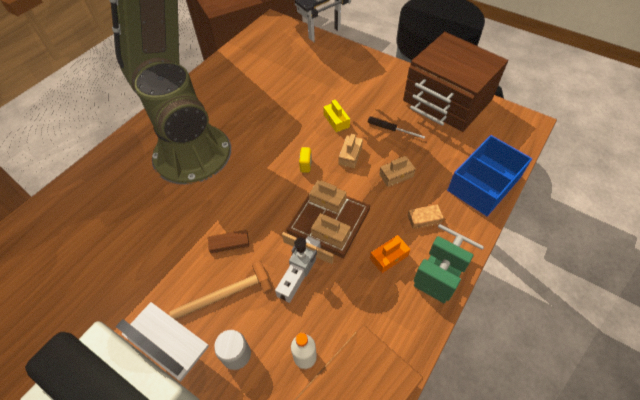

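The top view shows the two loose wooden boxes at about (220,184) and (220,247). The slab is at (320,217), with empty places at upper left (306,197) and lower right (334,235). The fence and knob are at (385,203), and the rail runs right. The yellow and orange look-alikes are elsewhere.

```bash
cat >> h.py <<'E'
def rect(P,win,zlo,zhi,plane=None):
    x0,x1,y0,y1=win
    m=(P[...,0]>x0)&(P[...,0]<x1)&(P[...,1]>y0)&(P[...,1]<y1)&(P[...,2]>zlo)&(P[...,2]<zhi)
    q=P[m]; 
    if len(q)<5: return None
    r=cv2.minAreaRect(q[:,:2].astype(np.float32)); b=cv2.boxPoints(r)
    e=b[1]-b[0]; f=b[2]-b[1]; l=e if np.hypot(*e)>np.hypot(*f) else f
    return dict(c=np.round(r[0],1),s=np.round(sorted(r[1]),1),yaw=round(float(np.arctan2(l[1],l[0])%np.pi),3),n=len(q),z=round(float(np.median(q[:,2])),1),mean=np.round(q[:,:2].mean(0),1))
E
python3 - <<'E'
from h import *
P=np.load("top0.npy")
def at(u,v): return np.round(P[v,u],0)
for n,(u,v) in dict(b1=(215,187),b2=(215,250),b3=(301,235),b4=(345,200),a=(302,194),b=(334,240),knob=(388,202),rail=(415,206),fence=(373,225),glue=(460,150)).items(): print(n,at(u,v))
for n,(u,v) in dict(b1=(220,184),b2=(220,247),b3=(301,228),b4=(338,200)).items():
    p=P[v,u]; w=[p[0]-62,p[0]+62,p[1]-62,p[1]+62] if n in("b1","b2") else [p[0]-34,p[0]+34,p[1]-34,p[1]+34]
    print(n,"lid",rect(P,w,*((30,50) if n in("b1","b2") else (58,72)))); print("  board",rect(P,w,*((66,85) if n in("b1","b2") else (92,110))))
s=P[217,320]; print("slab",rect(P,[s[0]-130,s[0]+130,s[1]-95,s[1]+130],15,35))
print("rail",rect(P,[s[0]-40,s[0]+110,s[1]-290,s[1]-90],38,50)); print("fence",rect(P,[s[0]-100,s[0]+130,s[1]-180,s[1]-95],68,80)); 
k=P[202,388];print("knob",rect(P,[k[0]-40,k[0]+40,k[1]-30,k[1]+30],120,140))
E
```

```text
b1 [597. 290.  41.]
b2 [436. 275.  62.]
b3 [467.  67. 101.]
b4 [558. -39.  68.]
a [583.  69.  27.]
b [464. -13.  25.]
knob [ 540. -133.  130.]
rail [ 555. -226.   10.]
fence [ 496. -106.   72.]
glue [ 675. -317.  108.]
b1 lid {'c': array([607.6, 280.5]), 's': array([55.3, 96. ]), 'yaw': 1.031, 'n': 619, 'z': 39.4, 'mean': array([604.2, 277. ])}
  board {'c': array([607.5, 280.5]), 's': array([16.4, 52. ]), 'yaw': 1.021, 'n': 137, 'z': 75.1, 'mean': array([606.5, 279.7])}
b2 lid {'c': array([443.7, 272.7]), 's': array([54.6, 95.1]), 'yaw': 1.858, 'n': 674, 'z': 39.2, 'mean': array([442.7, 269.3])}
  board {'c': array([444.2, 272.3]), 's': array([16.7, 49.6]), 'yaw': 1.844, 'n': 154, 'z': 75.2, 'mean': array([443.5, 271.4])}
b3 lid {'c': array([483.3,  69.1]), 's': array([58.7, 66.7]), 'yaw': 0.009, 'n': 468, 'z': 64.5, 'mean': array([480.7,  69.2])}
  board {'c': array([488.8,  70.4]), 's': array([15.9, 49.3]), 'yaw': 0.11, 'n': 146, 'z': 100.1, 'mean': array([488.7,  70.3])}
b4 lid {'c': array([551.7, -22.1]), 's': array([55.1, 70.6]), 'yaw': 0.084, 'n': 450, 'z': 64.7, 'mean': array([548.2, -21.9])}
  board {'c': array([558.9, -21.2]), 's': array([16. , 50.2]), 'yaw': 0.087, 'n': 141, 'z': 100.7, 'mean': array([558.6, -21. ])}
slab {'c': array([524.6,  22.2]), 's': array([181.3, 184.8]), 'yaw': 1.686, 'n': 3151, 'z': 24.6, 'mean': array([518.1,  24. ])}
rail {'c': array([ 532.8, -152. ]), 's': array([112.9, 173. ]), 'yaw': 1.354, 'n': 619, 'z': 44.6, 'mean': array([ 545., -165.])}
fence {'c': array([ 540.5, -119. ]), 's': array([ 41.7, 149.8]), 'yaw': 0.117, 'n': 277, 'z': 73.4, 'mean': array([ 537.9, -107.1])}
knob {'c': array([ 542.7, -133.3]), 's': array([28.4, 28.6]), 'yaw': 3.122, 'n': 137, 'z': 130.4, 'mean': array([ 542. , -133.2])}
```

Emit:
arm_command([
  [1,0,0,0,0.1775],
  [1,0,0,0,0.1775],
  [1,0,0,0,0.1775],
  [1,0,0,0,0.1775],
  [1,0,0,0,0.1775],
  [1,0,0,0,0.1775],
  [1,0,0,0,0.1775],
  [1,0,0,0,0.1775],
  [1,0,0,0,0.1775],
  [1,0,0,0,0.1775],
  [1,0.002,0.045,0,0],
  [1,0.002,0.045,0,0],
  [1,0.002,0.045,0,0],
  [1,0.002,0.045,0,0],
  [1,0.002,0.045,0,0],
  [1,0.002,0.045,0,0],
  [1,0.002,0.045,0,0],
  [1,0.002,0.045,0,0],
], newtons=30)

```text
clock: 2.35
eef_pos: [501.1, 344.5, 205.1]
eef_rot: [-3.141, 0.001, 1.026]
wrist_force: [0.5, -0.4, 0.1]
finger_gap: 94.1
finger_force: 0.0
```

Emit:
arm_command([
  [1,0,0.04,0,0],
  [1,0,0.04,0,0],
  [1,0,0.04,0,0],
  [1,0,0,0,0],
  [1,0,0,0,0],
])

```text
clock: 2.98
eef_pos: [602.1, 283.4, 205.0]
eef_rot: [-3.141, 0.001, 1.026]
wrist_force: [0.5, -0.8, 0.5]
finger_gap: 94.1
finger_force: 0.0
```

```bash
cat >> h.py <<'E'
def go(x,y,z=None,ya=None):
    s=manip.read_state(); p=s["eef_pos"]; yw=s["eef_rot"][2]
    d=np.array([x-p[0],y-p[1]]); tx=np.array([np.cos(yw),np.sin(yw)]); ty=np.array([np.sin(yw),-np.cos(yw)])
    print("tcp",np.round(p,1),"yaw",round(yw,3),"-> dx %.1f dy %.1f"%(d@tx,d@ty), "dz %.1f"%(p[2]-z) if z is not None else "", "roll %.3f"%(((yw-np.pi/2-ya+np.pi/2)%np.pi)-np.pi/2) if ya is not None else "")
E
python3 - <<'E'
from h import *
c=cam("wrist"); P=cloud(c); cv2.imwrite("pics/w1.png",c["img"])
print("lid",rect(P,[545,670,220,345],30,50)); print("board",rect(P,[560,655,230,330],66,85))
go(607.5,280.5,45,1.026-np.pi/2)
E
```

```text
lid {'c': array([607.8, 279.4]), 's': array([55.4, 94.5]), 'yaw': 1.01, 'n': 3755, 'z': 39.9, 'mean': array([610. , 283.1])}
board {'c': array([608.2, 279.7]), 's': array([15.7, 49.6]), 'yaw': 1.025, 'n': 913, 'z': 75.7, 'mean': array([608.6, 280.8])}
tcp [601.9 283.8 205.3] yaw 1.026 -> dx 0.1 dy 6.5 dz 160.3 roll 0.000
```

Emit:
arm_command([
  [1,0,0.007,0,0],
  [1,0,0,0.04,0],
  [1,0,0,0.04,0],
  [1,0,0,0.04,0],
  [1,0,0,0.025,0],
  [1,0,0,0.014,0],
  [1,0,0,0,0],
  [-1,0,0,0,0],
  [-1,0,0,0,0],
  [-1,0,0,0,0],
  [-1,0,0,0,0],
  [-1,0,0,0,0],
  [-1,0,0,0,0],
], newtons=30)

```text
clock: 4.65
eef_pos: [608.6, 279.6, 46.5]
eef_rot: [3.142, -0.0, 1.026]
wrist_force: [-0.4, -0.0, 0.3]
finger_gap: 37.4
finger_force: 0.0
```

Emit:
arm_command([
  [-1,0,0,0,0],
  [-1,0,0,0,0],
  [-1,0,0,0,0],
  [-1,0,0,0,0],
  [-1,0,0,-0.015,0],
  [-1,0,0,-0.035,0],
  [-1,0,0,-0.035,0],
  [-1,0,0,-0.035,0],
  [-1,0,0,-0.035,0],
  [-1,0,0,0,-0.1645],
  [-1,0,0,0,-0.1645],
  [-1,0,0,0,-0.1645],
  [-1,0,0,0,-0.1645],
  [-1,0,0,0,0],
  [-1,0,0,0,0],
])

```text
clock: 6.52
eef_pos: [608.6, 279.6, 201.9]
eef_rot: [3.141, -0.0, 1.68]
wrist_force: [-0.2, 0.3, -3.1]
finger_gap: 15.5
finger_force: 30.0
```

```bash
python3 -c "
from h import *
go(570.2,59.8,71.5,0.113)"
```

```text
tcp [608.6 279.6 201.9] yaw 1.68 -> dx -214.3 dy -62.1 dz 130.4 roll -0.004
```

Emit:
arm_command([
  [-1,-0.02,-0.006,0,0],
  [-1,-0.036,-0.0105,0,0],
  [-1,-0.036,-0.0105,0,0],
  [-1,-0.036,-0.0105,0,0],
  [-1,-0.036,-0.0105,0,0],
  [-1,-0.03,-0.009,0,0],
  [-1,-0.02,-0.005,0,-0.004],
  [-1,0,0,0,0],
  [-1,0,0,0,0],
])

```text
clock: 7.65
eef_pos: [571.2, 60.5, 201.6]
eef_rot: [3.141, -0.0, 1.687]
wrist_force: [-0.6, -0.8, -3.3]
finger_gap: 16.0
finger_force: 30.0
```

Run:
```python
from h import *
go(570.2,59.8,71.5,0.113)
c=cam("wrist"); P=cloud(c); cv2.imwrite("pics/w2.png",c["img"]); np.save("w2.npy",P)
print("held board",rect(P,[520,620,0,120],180,215)); print("held lid",rect(P,[500,640,-20,140],185,205))
print("b3",rect(P,[445,535,30,110],92,110),"\nb4",rect(P,[510,610,-60,15],92,110))
t=cam("top");Q=cloud(t)
print("top held",rect(Q,[500,640,-20,140],185,205))
```

```text
tcp [571.2  60.5 201.6] yaw 1.687 -> dx -0.6 dy -1.1 dz 130.1 roll 0.003
held board {'c': array([571.8,  60.5]), 's': array([55.4, 93.7]), 'yaw': 1.675, 'n': 7108, 'z': 195.4, 'mean': array([568.8,  86.5])}
held lid {'c': array([571.8,  60.5]), 's': array([55.4, 93.7]), 'yaw': 1.675, 'n': 6606, 'z': 195.3, 'mean': array([568.7,  86.9])}
b3 {'c': array([489.8,  69.3]), 's': array([16.3, 49.9]), 'yaw': 0.092, 'n': 1207, 'z': 100.7, 'mean': array([490.4,  70.2])} 
b4 {'c': array([534.9, -18.8]), 's': array([0.8, 3.3]), 'yaw': 1.325, 'n': 8, 'z': 97.2, 'mean': array([535. , -18.5])}
top held None
```

View pics/w2.png

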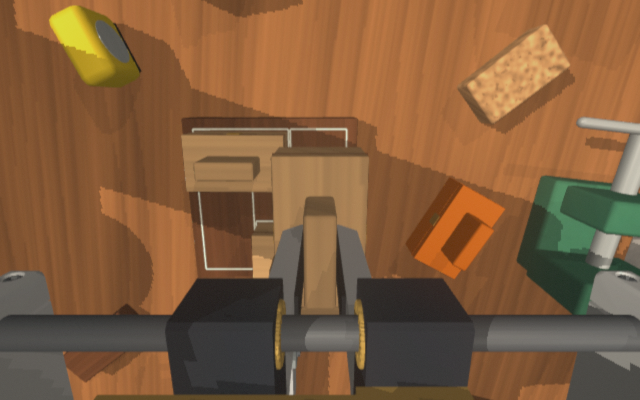

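The wrist view shows the held box (320,220) over the upper-right empty place. Box3 is at (228,165), and its outlines are clear. The held box centre is within about 2 mm of the target.

Emit:
arm_command([
  [-1,-0.0013,-0.0008,0,0.003],
  [-1,0,0,0.03,0],
  [-1,0,0,0.035,0],
  [-1,0,0,0.03,0],
  [-1,0,0,0.02,0],
  [-1,0,0,0.01,0],
  [-1,0,0,0.003,0],
  [-1,0,0,0.001,0],
  [-1,0,0,0,0],
  [-1,0,0,0,0],
])

```text
clock: 9.0
eef_pos: [570.7, 58.6, 72.9]
eef_rot: [3.141, 0.0, 1.685]
wrist_force: [-0.3, 0.9, -2.6]
finger_gap: 16.0
finger_force: 30.0
```

Emit:
arm_command([
  [-1,0,0,0.0012,0],
  [-1,0,0,0,0],
  [-0.2,0,0,0,0],
  [-0.2,0,0,0,0],
  [-0.2,0,0,0,0],
  [-0.2,0,0,0,0],
  [-0.2,0,0,0,0],
  [-0.2,0,0,-0.03,0],
  [-0.2,0,0,-0.035,0],
  [0.5,0,0,-0.035,0],
  [1,0,0,-0.03,0],
  [1,0,0,0,0],
])

```text
clock: 10.5
eef_pos: [571.3, 58.6, 203.4]
eef_rot: [3.138, 0.0, 1.685]
wrist_force: [-0.3, -0.4, -1.3]
finger_gap: 64.0
finger_force: 0.0
```

Run:
```python
from h import *
c=cam("wrist"); P=cloud(c); cv2.imwrite("pics/w3.png",c["img"])
print("b1",rect(P,[530,610,25,100],92,110)); print("b3",rect(P,[445,530,30,110],92,110))
go(444,272.4,46.5,1.85-np.pi/2)
```

```text
b1 {'c': array([571. ,  57.6]), 's': array([15.8, 50.4]), 'yaw': 1.69, 'n': 1088, 'z': 100.7, 'mean': array([571. ,  58.9])}
b3 {'c': array([489.6,  69.3]), 's': array([15.9, 50. ]), 'yaw': 0.108, 'n': 1200, 'z': 100.7, 'mean': array([490.4,  69.9])}
tcp [570.6  58.6 201.6] yaw 1.685 -> dx 226.8 dy -101.5 dz 155.1 roll -0.165
```

Emit:
arm_command([
  [1,0.02,-0.009,0,0],
  [1,0.032,-0.0143,0,0],
  [1,0.035,-0.0157,0,0],
  [1,0.035,-0.0157,0,0],
  [1,0.035,-0.0157,0,0],
  [1,0.035,-0.0157,0,0],
  [1,0.02,-0.009,0,0],
  [1,0.0148,-0.0064,0,0],
  [1,0,0,0,-0.165],
  [1,0,0,0,0],
  [1,0,0,0,0],
])

```text
clock: 11.92
eef_pos: [443.7, 272.2, 200.9]
eef_rot: [-3.141, 0.0, 1.846]
wrist_force: [0.1, -0.4, -0.3]
finger_gap: 93.9
finger_force: 0.0
```

Run:
```python
from h import *
c=cam("wrist"); P=cloud(c)
print("lid",rect(P,[380,510,210,335],30,50)); b=rect(P,[400,490,230,315],66,85); print("board",b)
go(*b["c"],46.5,b["yaw"]-np.pi/2)
```

```text
lid {'c': array([444.4, 271.3]), 's': array([54.9, 93.9]), 'yaw': 1.85, 'n': 3816, 'z': 39.9, 'mean': array([443.2, 275.6])}
board {'c': array([444.3, 271.4]), 's': array([15.9, 50.4]), 'yaw': 1.852, 'n': 955, 'z': 75.7, 'mean': array([444.1, 272.6])}
tcp [443.8 272.2 201. ] yaw 1.847 -> dx -0.9 dy 0.3 dz 154.5 roll -0.005
```

Emit:
arm_command([
  [0,-0.0009,0.0003,0.02,-0.005],
  [0,0,0,0.04,0],
  [0,0,0,0.04,0],
  [0,0,0,0.03,0],
  [0,0,0,0.018,0],
  [0,0,0,0.0065,0],
  [-1,0,0,0,0],
  [-1,0,0,0,0],
  [-1,0,0,0,0],
  [-1,0,0,0,0],
  [-1,0,0,0,0],
  [-1,0,0,0,0],
  [-1,0,0,-0.015,0],
  [-1,0,0,-0.035,0],
  [-1,0,0,-0.035,0],
  [-1,0,0,-0.035,0],
  [-1,0,0,-0.035,0],
  [-1,0,0,0,0.168],
  [-1,0,0,0,0],
  [-1,0,0,0,0],
])

```text
clock: 14.48
eef_pos: [444.1, 271.4, 201.5]
eef_rot: [-3.141, 0.0, 1.69]
wrist_force: [-0.4, 0.7, -3.3]
finger_gap: 15.9
finger_force: 30.0
```

```bash
python3 -c "
from h import *
go(477.6,-11.5,71.7,0.113)"
```

```text
tcp [444.1 271.4 201.5] yaw 1.69 -> dx -284.9 dy -0.5 dz 129.8 roll 0.007
```

Emit:
arm_command([
  [-1,-0.02,0,0,0.007],
  [-1,-0.035,0,0,0],
  [-1,-0.035,0,0,0],
  [-1,-0.035,0,0,0],
  [-1,-0.035,0,0,0],
  [-1,-0.035,0,0,0],
  [-1,-0.035,0,0,0],
  [-1,-0.03,0,0,0],
  [-1,-0.02,0,0,0],
  [-1,-0.005,0,0,0],
  [-1,0,0,0,0],
  [-1,0,0,0,0],
])

```text
clock: 15.98
eef_pos: [475.4, -11.2, 201.7]
eef_rot: [-3.142, -0.0, 1.681]
wrist_force: [-0.4, 0.4, -2.6]
finger_gap: 15.8
finger_force: 30.0
```

Run:
```python
from h import *
go(477.6,-11.0,71.7,0.113)
c=cam("wrist"); P=cloud(c); cv2.imwrite("pics/w4.png",c["img"])
print("held lid",rect(P,[400,560,-90,70],185,205))
print("b3",rect(P,[445,535,30,110],92,110),"\nb4",rect(P,[510,610,-60,15],92,110))
```

```text
tcp [475.4 -11.2 201.7] yaw 1.681 -> dx -0.0 dy 2.3 dz 130.0 roll -0.003
held lid {'c': array([475.9, -10.7]), 's': array([55.6, 93.8]), 'yaw': 1.681, 'n': 6654, 'z': 194.4, 'mean': array([472.9,  15.8])}
b3 {'c': array([489.5,  68.9]), 's': array([15.3, 50. ]), 'yaw': 0.11, 'n': 1317, 'z': 100.6, 'mean': array([489.2,  69. ])} 
b4 {'c': array([559.5, -22.1]), 's': array([15.7, 50. ]), 'yaw': 0.109, 'n': 1126, 'z': 100.6, 'mean': array([558.4, -21.3])}
```

View pics/w4.png

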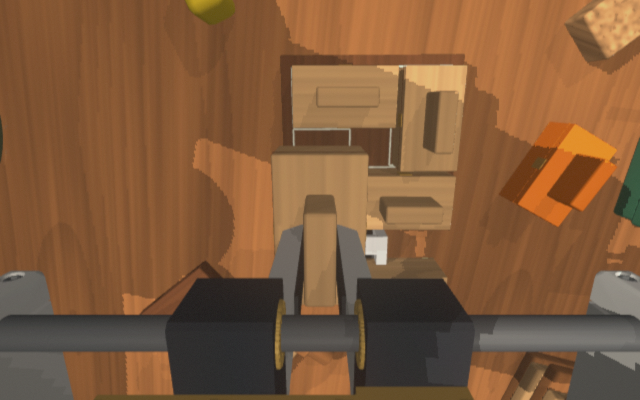

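The view shows the held box (320,220) over place_b. Box3 (345,95), box1 (432,118) and box4 (408,203) are packed neatly.

Emit:
arm_command([
  [-1,-0.0009,0.0022,0,-0.003],
  [-1,0,0,0.03,0],
  [-1,0,0,0.035,0],
  [-1,0,0,0.03,0],
  [-1,0,0,0.02,0],
  [-1,0,0,0.01,0],
  [-1,0,0,0.003,0],
  [-1,0,0,0.0015,0],
  [-1,0,0,0,0],
  [-1,0,0,0,0],
])

```text
clock: 17.27
eef_pos: [478.0, -12.4, 72.7]
eef_rot: [3.141, 0.0, 1.683]
wrist_force: [-0.3, -0.5, -3.5]
finger_gap: 15.8
finger_force: 30.0
```

Emit:
arm_command([
  [-1,0,0,0.001,0],
  [-1,0,0,0,0],
  [-0.2,0,0,0,0],
  [-0.2,0,0,0,0],
  [-0.2,0,0,0,0],
  [-0.2,0,0,0,0],
  [-0.2,0,0,0,0],
  [-0.2,0,0,-0.03,0],
  [-0.2,0,0,-0.035,0],
  [0,0,0,-0.035,0],
  [0,0,0,-0.03,0],
  [0,-0.035,0.015,0,0],
  [0,-0.035,0.015,0,0],
  [0,-0.035,0.015,0,0],
  [0,0,0,0,0],
  [0,0,0,0,0],
])

```text
clock: 19.27
eef_pos: [533.9, -111.3, 201.0]
eef_rot: [-3.141, -0.0, 1.683]
wrist_force: [0.4, 0.4, 0.2]
finger_gap: 47.0
finger_force: 0.0
```

Run:
```python
from h import *
c=cam("wrist"); P=cloud(c); cv2.imwrite("pics/w5.png",c["img"])
for n,w in dict(b1=[530,610,20,100],b2=[450,510,-50,30],b3=[445,530,30,110],b4=[510,610,-60,15]).items(): print(n,rect(P,w,92,110))
print("knob",rect(P,[505,580,-170,-90],124,140))
t=cam("top"); Q=cloud(t); print("top knob",rect(Q,[505,580,-170,-90],124,140)); print("b2",rect(Q,[450,510,-50,30],92,110))
go(541.9,-133.4,92,1.684)
```

```text
b1 {'c': array([572.9,  37. ]), 's': array([ 9.6, 16.3]), 'yaw': 0.01, 'n': 336, 'z': 100.2, 'mean': array([572.7,  36.4])}
b2 {'c': array([478.6, -12.5]), 's': array([16.3, 49.3]), 'yaw': 1.686, 'n': 1491, 'z': 100.6, 'mean': array([479.2, -12.1])}
b3 None
b4 {'c': array([559.8, -22.7]), 's': array([15.9, 50.1]), 'yaw': 0.104, 'n': 1341, 'z': 100.7, 'mean': array([559.3, -22.9])}
knob {'c': array([ 542.7, -134.5]), 's': array([30.2, 30.2]), 'yaw': 2.408, 'n': 1143, 'z': 130.8, 'mean': array([ 542.7, -134. ])}
top knob None
b2 {'c': array([477.9, -11.1]), 's': array([16.5, 49.6]), 'yaw': 1.679, 'n': 151, 'z': 100.5, 'mean': array([477.5, -10.8])}
tcp [ 534.  -110.9  201.4] yaw 1.684 -> dx -23.2 dy 5.3 dz 109.4 roll 1.570
```

View pics/w5.png

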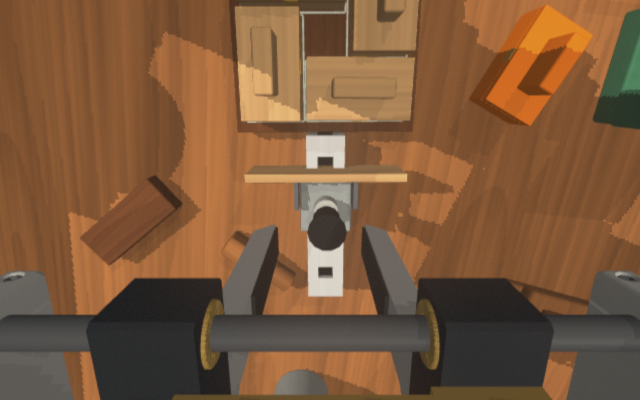

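All four boxes are in their outlines, and the knob at (326,228) is clear on top of the fence. Next I move over the knob and turn a quarter turn so the fingers close along the rail.

Emit:
arm_command([
  [0,-0.0237,0.0057,0,0.1745],
  [0,0,0,0,0.1745],
  [0,0,0,0,0.1745],
  [0,0,0,0,0.1745],
  [0,0,0,0,0.1745],
  [0,0,0,0,0.1745],
  [0,0,0,0,0.1745],
  [0,0,0,0,0.1745],
  [0,0,0,0,0.1745],
  [0,0,0,0.025,0],
  [0,0,0,0.025,0],
  [0,0,0,0,0],
  [0,0,0,0,0],
])

```text
clock: 21.0
eef_pos: [542.9, -134.4, 152.5]
eef_rot: [3.141, -0.001, 0.113]
wrist_force: [-0.1, -0.5, 0.8]
finger_gap: 47.0
finger_force: 0.0
```

Run:
```python
from h import *
go(542.3,-133.9,88,1.684); print(manip.read_state()["joints"])
```

```text
tcp [ 542.9 -134.4  152.5] yaw 0.113 -> dx -0.6 dy -0.5 dz 64.5 roll -0.000
[-3.08116132e-01  3.67409124e-01  1.55851054e+00  2.51200693e-05
  1.21424990e+00  1.14988595e+00]
```

Emit:
arm_command([
  [0,-0.0005,-0.0004,0.02,0],
  [0,0,0,0.02,0],
  [0,0,0,0.015,0],
  [0,0,0,0.0095,0],
  [0,0,0,0,0],
  [-1,0,0,0,0],
  [-1,0,0,0,0],
  [-1,0,0,0,0],
  [-1,0,0,0,0],
  [-1,0,0,0,0],
], newtons=40)

```text
clock: 22.25
eef_pos: [542.3, -134.3, 87.2]
eef_rot: [3.141, -0.001, 0.112]
wrist_force: [-0.9, 1.3, 5.8]
finger_gap: 28.4
finger_force: 40.0
```

Emit:
arm_command([
  [-1,0,0,0,0],
  [-1,0,0,-0.005,0],
  [-1,0,0,-0.006,0],
  [-1,0,0,-0.006,0],
  [-1,0,0,-0.006,0],
  [-1,0,0,0,0],
  [-1,0,0,0,0],
], newtons=40)

```text
clock: 23.12
eef_pos: [541.9, -134.2, 109.3]
eef_rot: [-3.141, 0.0, 0.112]
wrist_force: [5.8, -0.4, -10.5]
finger_gap: 28.4
finger_force: 40.0
```

Run:
```python
from h import *
s=manip.read_state(); print(s["eef_pos"],s["wrist_force"],s["finger_gap"])
c=cam("wrist"); P=cloud(c); cv2.imwrite("pics/w6.png",c["img"])
for z in((140,170),(124,140)):print("knob",rect(P,[510,575,-165,-100],*z))
```

```text
[ 541.87067972 -134.21402565  109.26821952] [  5.77345572  -0.35209929 -10.49053542] 28.400828112272535
knob {'c': array([ 543.6, -136.4]), 's': array([31. , 51.6]), 'yaw': 1.923, 'n': 5709, 'z': 152.7, 'mean': array([ 546.5, -134. ])}
knob {'c': array([ 548.3, -133.9]), 's': array([14. , 52.7]), 'yaw': 1.681, 'n': 1227, 'z': 132.2, 'mean': array([ 551.7, -133.6])}
```

View pics/w6.png

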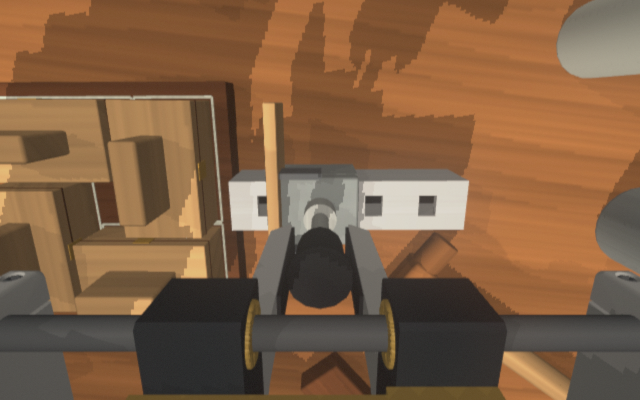

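The plunger is up: wrist force is -10.5 N and the TCP has risen 22 mm. The knob (320,265) is between the fingers and the fence is still at its first hole. Next I slide 40 mm towards the boxes, which is -y in the tool frame.

Emit:
arm_command([
  [-1,0.0004,-0.003,0,0],
  [-1,0,-0.006,0,0],
  [-1,0,-0.006,0,0],
  [-1,0,-0.006,0,0],
  [-1,0,-0.006,0,0],
  [-1,0,-0.006,0,0],
  [-1,0,-0.005,0,0],
  [-1,0,-0.002,0,0],
  [-1,0,0,0,0],
  [-1,0,0,0,0],
])

```text
clock: 24.42
eef_pos: [537.7, -94.2, 109.6]
eef_rot: [-3.141, 0.001, 0.112]
wrist_force: [-3.9, 2.4, -9.9]
finger_gap: 28.8
finger_force: 40.0
```

Run:
```python
from h import *
s=manip.read_state(); print(s["eef_pos"],s["wrist_force"],s["finger_gap"])
c,si=np.cos(.113),np.sin(.113); d=s["eef_pos"][:2]-np.array([523.9,24.4]); print("jig xy",d@[c,si],d@[-si,c])
go(542.3-si*40,-134.3+c*40)
```

```text
[537.70764349 -94.18652883 109.60694734] [-3.8740262   2.43538743 -9.90529017] 28.82979890867763
jig xy 0.3478044162299394 -119.38716375697776
tcp [537.7 -94.2 109.6] yaw 0.112 -> dx 0.0 dy 0.4
```

Emit:
arm_command([
  [-1,0,0.0002,0.005,0],
  [-1,0,0,0.005,0],
  [-1,0,0,0.005,0],
  [-1,0,0,0.004,0],
  [-1,0,0,0.003,0],
  [-1,0,0,0.001,0],
  [-1,0,0,0,0],
  [-1,0,0,0,0],
])

```text
clock: 25.42
eef_pos: [538.0, -94.8, 87.4]
eef_rot: [3.141, -0.0, 0.112]
wrist_force: [-7.7, 2.0, -0.2]
finger_gap: 28.4
finger_force: 40.0
```

Run:
```python
from h import *
s=manip.read_state(); print(s["eef_pos"],s["wrist_force"],s["finger_gap"])
c=cam("wrist"); P=cloud(c); cv2.imwrite("pics/w7.png",c["img"])
t=cam("top"); Q=cloud(t); cv2.imwrite("pics/t7.png",cv2.resize(t["img"][100:320,180:440],None,fx=2.5,fy=2.5))
for n,w in dict(b1=[530,610,20,100],b2=[450,510,-50,30],b3=[445,530,30,110],b4=[510,610,-60,15]).items(): print(n,rect(Q,w,92,110))
```

```text
[538.04476152 -94.77448873  87.35184791] [-7.66012671  1.97473543 -0.15597591] 28.351854412248045
b1 {'c': array([570.3,  58.7]), 's': array([16.5, 49.2]), 'yaw': 1.697, 'n': 149, 'z': 100.4, 'mean': array([569.6,  58.8])}
b2 {'c': array([477.6,  -7.9]), 's': array([16.3, 43.3]), 'yaw': 1.674, 'n': 131, 'z': 100.5, 'mean': array([477.3,  -7.4])}
b3 {'c': array([488.6,  70.4]), 's': array([15.9, 49.4]), 'yaw': 0.112, 'n': 148, 'z': 100.5, 'mean': array([488.4,  70.3])}
b4 None
```

View pics/w7.png

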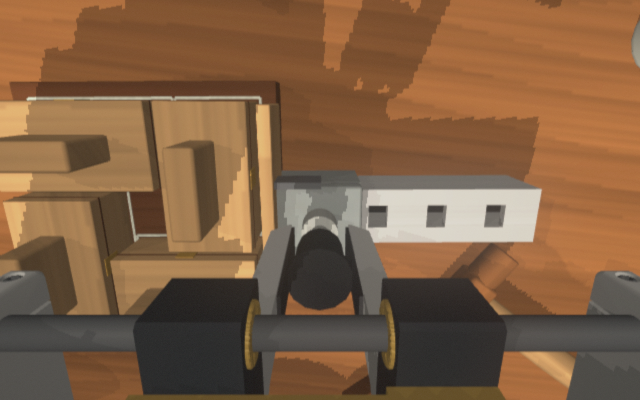

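The fence is at the next hole, with three free holes visible at (377,216), (436,216) and (494,216). The force and height say the pin is home. I'll press slightly and check.

Emit:
arm_command([
  [-1,-0.0003,0,0.0008,0],
  [-1,0,0,0,0],
  [-1,0,0,0,0],
  [-1,0,0,0,0],
])

```text
clock: 26.02
eef_pos: [538.2, -95.0, 87.3]
eef_rot: [3.141, -0.002, 0.112]
wrist_force: [-8.9, 1.1, 5.0]
finger_gap: 28.7
finger_force: 40.0
```

View pics/t7.png

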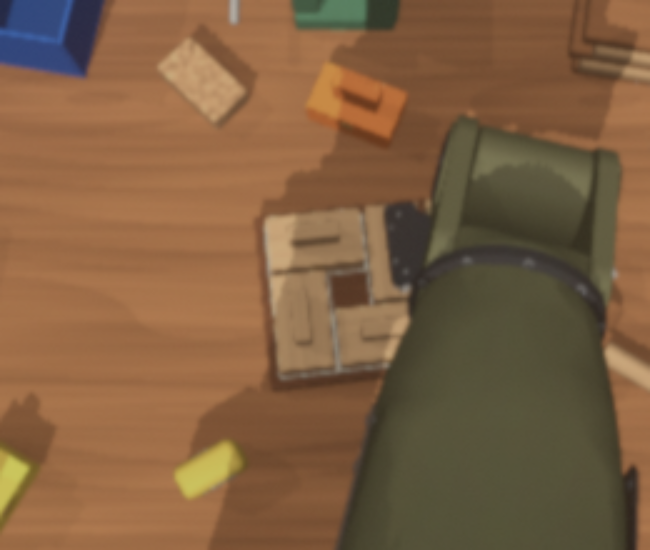

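The pinwheel around (340,290) is intact. The pin is firmly seated: the 0.8 mm press raised the reaction force to +5 N with almost no movement. I'm handing in.

```bash
python3 -c "
from h import *
print(ticket.sign_off())"
```

```text
the job is handed in; nothing more can be done
None
```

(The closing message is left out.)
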